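# Bring the cutlery caddy to the chest and hold the chest open

### The arm

A 6-joint arm with a two-finger parallel gripper is mounted at the origin on the work surface. World frame = base frame: x ahead of the robot, y to its left, z up, the work surface at z = 0. Lengths are in mm, angles in degrees, forces in N, time in s.
With the tool pointing down it reaches from about 400 to 825 mm from the base axis. Payload 7 kg.
Tool frame: the origin (TCP) lies at the very end of the fingers, on their centre line; the grasp point (between the pads) lies 19 mm behind it; z points along the fingers, y is the line along which they close (so a half turn about z gives the same grasp; the last joint's range is limited). The gripper opens to 88 mm and grips with 3 to 60 N. Pads are 19 mm wide; open, the fingers measure 130 mm over their backs; the gripper's body (78 mm by 193 mm) begins 47 mm behind the grasp point.
Start: joints at [-53.05, 20.546, 0.682, 0, -70.136, -16.507], TCP at [235.735, -632.475, 226.561] pointing down, gripper open.
Joint ranges: [-176.03, 176.03], [-82.01, 121.73], [-58.28, 71.71], [-173.87, 95.51], [-174.79, -0.11], [-173.66, 173.66]. Speed limits (degrees/s): [136.94, 136.94, 172.46, 180, 180, 180].

### API

Orientations are given as [roll, pitch, yaw] about the fixed x, y, z axes, in that order (R = Rz(yaw) Ry(pitch) Rx(roll)).
In Python, from workcell import arm gives the robot as it stands. The module is installed in compiled form; this text tells all that it offers.
- The arm moves only by the shell command python3 -m pendant 'ROWS' [OPENING] [FORCE]. ROWS is a JSON object of lists of equal length, an entry for each row: "offset": the shift along the world's x, y, z in cm, a list of three; "rot": the turn, a rotation vector about the world's x, y, z in rad, a list of three. A call has 1 to 12 rows; each row shifts and turns the commanded pose from where the row before left it; what a row does not reach is not made up. A row lasts 1/8 s, in which the tool goes at most 62.5 mm and 10.7 degrees, less where a joint would pass 70% of its speed; a pose out of reach is approached as far as the arm can. A call with a gripper value outside its range is refused whole. OPENING is the finger opening in cm, from 0 to 8.76, set as the call begins (- or left out, the last holds). The fingers move at their own pace and stop on an object; FORCE is the grip in N (left out, the last holds). Time passes only in rows, so rows that do not move let the fingers close. It gives the time, the measured TCP pose, the force, the opening and the grip force at its end, in the units of the state.
- arm.get_state(): the state, without advancing time (a new reading comes with each control period).
- arm.capture(name): name is "side" or "top"; returns a dict with "color" (480x640x3 uint8, red, green, blue), "mtx" (3x3 intrinsics, pixels), "k1" (the pictures are not rectified: a ray, as slopes to the right and down, at radius r is drawn at 1 + k1 r^2 times it, then the intrinsics apply), "R" (3x3) and "t" (3): a world point X has camera coordinates R X + t. Camera axes: x right, y down, z forward; pixel columns grow to the right and rows downward; lengths in mm; the calibration is good to about 2 mm. A picture is of the moment at which its call begins. There is no depth.
- arm.sign_off(): hands the job in; it is judged then, once.
Trained networks look in a picture, given as the dict that the camera call returned (one of the last four; its "shot" number tells which), for a name from the list of things; names that differ only in an ending like _2 or _b are one class to them, and where a whole thing is asked for, a point or a joint stands for the part that bears it (a point fixed in the world has none). Each returns a list of dicts, best first, with "score" (0 to 1); they miss things now and then, are a little off and sometimes report something else, mostly with a low value. They report only what shows in the picture. A call takes as long as a camera call. They do not tell look-alikes from the thing itself.
- arm.look_for(picture, name): "box" ([left, top, right, bottom] in pixels, round what is visible of it).
- arm.silhouettes(picture, name): "region" (480x640 bool, what is visible of it) and "box" ([left, top, right, bottom] in pixels, round what is visible of it).
The state is a dict: "clock": time; "joints": joint angles; "joint_vel": joint speeds; "joint_efforts": joint torques, N m; "ee_pos": TCP position; "ee_rot": TCP orientation; "ft_force": force on the tool from outside, world axes, zero at the start; "ft_torque": the same for the moment, N m; "opening": opening from 0.0 (shut) to 1.0 (fully open); "grip_force": force on a finger pad.
Only numpy, scipy, OpenCV 4.12 (cv2) and the standard library are available. Lean on these libraries where they do the work, as an engineer would, in place of code of your own. Each camera call takes 0.05 s, during which the arm holds its last target. There are 200 camera calls.

### The job

I want to refill the empty cutlery caddy from the wooden cutlery chest. Lift the caddy up and off its rail, stand it gently upright on the round cork coaster and let go of it; then raise the lid of the chest to about 60 degrees and hold it still there for me, because it has no stay and falls shut - finish while you are still holding it. Leave the plate, bowl, tumbler and salt shaker where they are.

Things in the scene. Friction and masses are not known exactly. Their poses are not given: they have to be found in the camera images.
- caddy_center (a point): Centre (half-way up) of the empty cutlery caddy: open steel cup with drain holes, 75 deep (x) x 56 wide (y) x 115 mm high, walls 3, 0.2 kg, loose. It hangs nearly level on the rail, bottom 63 mm up, by a strap hook 40 mm wide on its back (+x), level with the rim, over the bar and 25 mm down behind it: it must rise over 25 mm, then leave towards its -x. Can be gripped across its width from above.
- rail: Table-top rail stand, fixed: level flat steel bar (5 mm thick in x, 30 high, 240 long in y, top edge 175 mm up) on two thin posts at y = +-108 mm, on a wooden base 130 x 240 mm, 15 mm high. Origin on the table under the bar's middle; the caddy hangs on the -x side, its axes along the rail's, its centre 41 mm from the bar and up to 45 mm either side of the middle.
- coaster: Round cork coaster, 120 mm across, 6 mm high, fixed. Origin at the centre of its underside, on the table.
- chest: Wooden cutlery chest, fixed: 240 mm deep (x) x 260 mm wide (y), 80 mm high without the lid and 106 mm with it. Origin at the centre of its underside; the front, with the lid's handle, faces its -x. Forks and spoons lie inside.
- lid (a joint): Angle of the chest's lid in rad: 0 shut, grows as the front edge rises, 1.05 is 60 degrees, stop at 1.75. The hinge is nearly free and the lid (about 0.6 kg, 26 mm thick) falls shut when let go below about 1.4.
- lid_handle (a point): Middle of the brass bow handle on top of the lid: a round bar 10 mm thick running along the chest's y, 88 mm clear length, its centre 35 mm above the top face of the lid and 30 mm behind the front edge. It moves with the lid; its bar lies 210 mm in front of the hinge axis and 61 mm above it when the lid is shut.
- lid_hinge (a point): Middle of the hinge axis, at the back (+x) upper edge of the chest's box, 80 mm above the table. The axis runs along the chest's y.
- plate: Blue plate, 210 mm across, 18 mm high, on a round yellow placemat (260 mm across, 3 mm thick). Bystander. Origin at the centre of its underside.
- bowl: Blue bowl, 150 mm across, 45 mm high, in the plate. Bystander. Origin at the centre of its underside.
- tumbler: Clear glass tumbler, 68 mm across at the rim, 95 mm high. Bystander. Origin at the centre of its underside.
- shaker: White salt shaker with a steel cap, 42 mm across, 75 mm high. Bystander. Origin at the centre of its underside.
Mind the look-alikes: they are no part of the job. Leave any blue, orange or red look-alike of the part that bears caddy_center alone.

How it is judged:
By the outcome, as a careful person would: the job done as asked, in the order asked, and still so for the second after the job is handed in, while the arm keeps its last pose, push and grip.
It also fails if it takes over 58 s, if anything falls off the work surface, if the arm or the gripper's body presses on something with over 40 N, if the wrist force passes 120 N, or if a joint passes its speed limit or range.

## Working session

There is one attempt and no reset: what is moved stays moved. The work goes in short steps, Python scripts to look and compute and a shell command to move; the robot and the scene stay as the last step left them, time stands still between calls to the robot, and variables do not carry over. Pictures are saved under pics/ and viewed, at most 12 in all, crops included, and the job is handed in when it is done.

```bash
mkdir -p pics; cat > h.py <<'E'
import numpy as np, cv2
from workcell import arm
def snap(n):
    p=arm.capture(n); return p
def ray(p,u,v):
    K=np.array(p["mtx"]);d=np.array([(u-K[0,2])/K[0,0],(v-K[1,2])/K[1,1]]);k=p["k1"];s=d.copy()
    for _ in range(20): s=d/(1+k*(s@s))
    R=np.array(p["R"]);t=np.array(p["t"]);w=R.T@np.r_[s,1];return -R.T@t,w/np.linalg.norm(w)
def onz(p,u,v,z):
    c,w=ray(p,u,v);return c+w*(z-c[2])/w[2]
def tri(*prs):
    A=np.zeros((3,3));b=np.zeros(3)
    for c,w in prs:
        M=np.eye(3)-np.outer(w,w);A+=M;b+=M@c
    x=np.linalg.solve(A,b);return x,[np.linalg.norm((np.eye(3)-np.outer(w,w))@(x-c)) for c,w in prs]
def proj(p,X):
    c=np.array(p["R"])@np.array(X,float)+np.array(p["t"]);s=c[:2]/c[2];s=s*(1+p["k1"]*(s@s));K=np.array(p["mtx"]);return K[:2,:2]@s+K[:2,2]
def save(p,n): cv2.imwrite("pics/"+n,cv2.cvtColor(p["color"],cv2.COLOR_RGB2BGR))
E
python3 - <<'E'
from h import *
np.set_printoptions(precision=1,suppress=True)
for n in("side","top"):
    p=snap(n);save(p,n+"0.png");print(n,p["k1"],"cam",-np.array(p["R"]).T@p["t"])
    for o in("caddy_center","rail","coaster","chest","lid","lid_handle","plate","bowl","tumbler","shaker"):
        print(o,[(np.round(b["box"]).tolist(),round(b["score"],2)) for b in arm.look_for(p,o)])
print(arm.get_state())
E
```

```text
side -0.09572812162847602 cam [ 40.8 758.1 919.1]
caddy_center [([465.0, 194.0, 482.0, 232.0], 0.78), ([440.0, 226.0, 483.0, 284.0], 0.72), ([320.0, 180.0, 354.0, 235.0], 0.65), ([382.0, 179.0, 426.0, 234.0], 0.56), ([352.0, 162.0, 442.0, 267.0], 0.21)]
rail [([353.0, 162.0, 443.0, 268.0], 0.76)]
coaster [([322.0, 288.0, 377.0, 322.0], 0.61)]
chest [([146.0, 281.0, 328.0, 459.0], 0.74)]
lid [([145.0, 284.0, 330.0, 438.0], 0.65), ([202.0, 223.0, 279.0, 272.0], 0.47), ([274.0, 254.0, 303.0, 300.0], 0.24)]
lid_handle [([144.0, 286.0, 331.0, 435.0], 0.69)]
plate [([202.0, 224.0, 282.0, 270.0], 0.78)]
bowl [([212.0, 215.0, 267.0, 256.0], 0.81)]
tumbler [([276.0, 252.0, 304.0, 298.0], 0.94)]
shaker [([304.0, 244.0, 318.0, 272.0], 0.71)]
top 0.028748480538629224 cam [ 362.7   -3.8 1437.1]
caddy_center [([398.0, 251.0, 432.0, 288.0], 0.91), ([448.0, 313.0, 497.0, 355.0], 0.74), ([390.0, 328.0, 431.0, 352.0], 0.68), ([376.0, 184.0, 418.0, 218.0], 0.67)]
rail [([372.0, 240.0, 481.0, 297.0], 0.88), ([268.0, 119.0, 345.0, 191.0], 0.3)]
coaster [([285.0, 261.0, 330.0, 306.0], 0.79)]
chest [([127.0, 203.0, 240.0, 305.0], 0.61)]
lid [([125.0, 201.0, 240.0, 302.0], 0.65)]
lid_handle [([125.0, 203.0, 240.0, 301.0], 0.68)]
plate [([269.0, 118.0, 342.0, 188.0], 0.8), ([274.0, 211.0, 301.0, 237.0], 0.39)]
bowl [([279.0, 124.0, 334.0, 180.0], 0.92)]
tumbler [([274.0, 210.0, 302.0, 236.0], 0.64)]
shaker [([317.0, 217.0, 335.0, 236.0], 0.5)]
{'clock': 1.1, 'joints': array([-53. ,  20.5,   0.7,  -0. , -70.1, -16.5]), 'joint_vel': array([ 0.1,  0.1, -0. , -0. ,  0. , -0.1]), 'joint_efforts': array([ -0. , -58.2,  29.3,   7. ,   0. ,  -0. ]), 'ee_pos': array([ 235.7, -632.5,  226.5]), 'ee_rot': array([ 180. ,    0. , -159.6]), 'ft_force': array([ 0.2,  0.2, -0.3]), 'ft_torque': array([ 0. , -0. , -0.1]), 'grip_force': 0.0, 'opening': 1.0021269540355808}
```

View pics/side0.png

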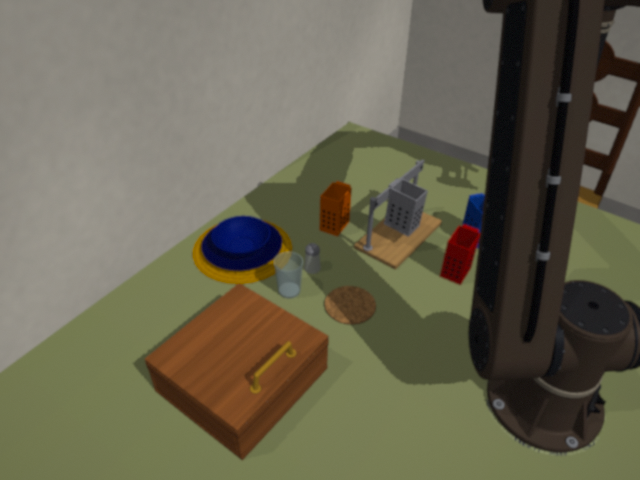

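View pics/top0.png

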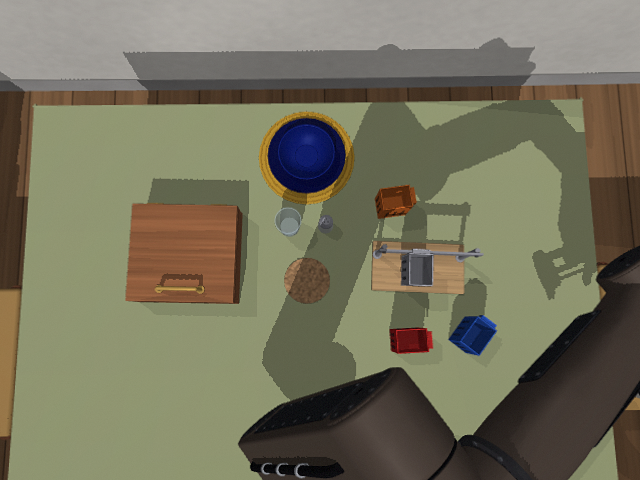

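The side view shows the grey caddy at about (405,206) on the rail, the coaster at (350,305) and the chest handle at (272,368). In the top view these are at (420,268), (307,281) and (180,289). I'll zoom in for exact pixels.

```bash
python3 - <<'E'
import cv2,numpy as np
t=cv2.imread("pics/top0.png");s=cv2.imread("pics/side0.png")
def crop(im,x,y,w,h,k): 
    c=cv2.resize(im[y:y+h,x:x+w],None,fx=k,fy=k,interpolation=cv2.INTER_CUBIC)
    for i in range(0,w,10): cv2.line(c,(i*k,0),(i*k,8 if (x+i)%50 else 20),(255,255,255),1)
    for i in range(0,h,10): cv2.line(c,(0,i*k),(8 if (y+i)%50 else 20,i*k),(255,255,255),1)
    return c
a=crop(t,360,230,130,75,6);b=crop(s,340,150,110,125,4)
b2=crop(s,140,280,200,180,4)[:, :]
cv2.imwrite("pics/c1.png",a);cv2.imwrite("pics/c2.png",b)
E
```

```text
(no output)
```

View pics/c1.png

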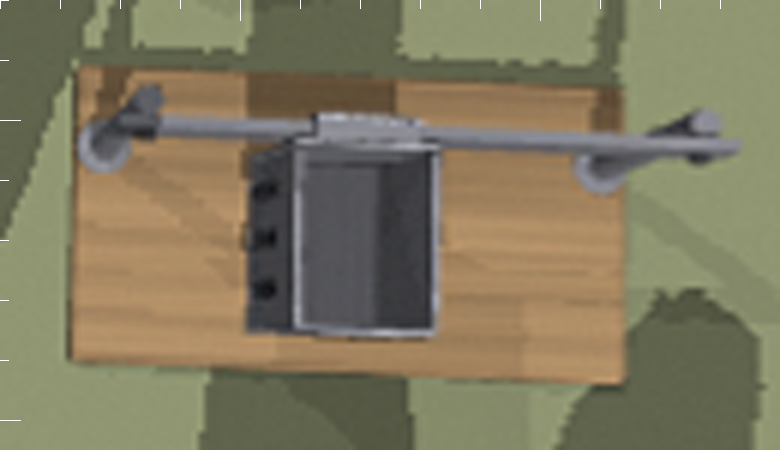

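View pics/c2.png

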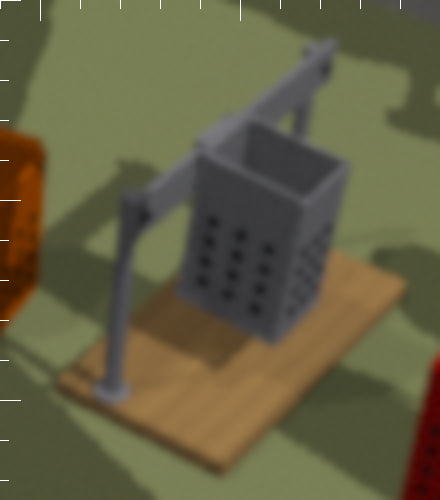

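The top crop shows the caddy rim at about (409–433, 254–285) with the bar behind it. The side crop shows the rim corners at (416,201), (426,191), (402,180.5) and (390,187). Now I'll triangulate.

```bash
python3 - <<'E'
from h import *
np.set_printoptions(precision=1,suppress=True)
t=snap("top");s=snap("side")
T=[(409.4,285.2),(432.7,285.5),(433,254.3),(409.4,254.3)];S=[(415.8,200.8),(426.2,190.7),(401.8,180.5),(390,186.8)]
X=[]
for a,b in zip(T,S):
    x,r=tri(ray(t,*a),ray(s,*b));X.append(x);print("rim",x,np.array(r))
X=np.array(X);print("rim centre",X.mean(0))
B=[onz(t,360+u/6,230+v/6,15) for u,v in[(80,66),(622,88),(625,384),(70,360)]]
print("base",np.array(B));e=B[0]-B[1];e2=B[3]-B[2];e3=B[0]-B[3]
print("rail yaw",[np.degrees(np.arctan2(-q[0],q[1])) for q in(e,e2)],"ctr",np.mean(B,0))
e=onz(t,387,251,175)-onz(t,482,254.5,175);print("bar yaw",np.degrees(np.arctan2(-e[0],e[1])),e)
for n in("coaster","chest","lid_handle"):
  for p in(t,s):
    g=arm.silhouettes(p,n)[0]; m=g["region"].astype(np.uint8)
    if n=="coaster": 
        c,_=max(((c,cv2.contourArea(c)) for c in cv2.findContours(m,0,1)[0]),key=lambda q:q[1]);e=cv2.fitEllipse(c);print(n,e,onz(p,*e[0],6))
    else:
        ap=cv2.approxPolyDP(max(cv2.findContours(m,0,1)[0],key=cv2.contourArea),5,True)[:,0];print(n,g["score"],ap.tolist())
def crop(im,x,y,w,h,k):
    c=cv2.resize(im[y:y+h,x:x+w],None,fx=k,fy=k,interpolation=cv2.INTER_CUBIC)
    for i in range(0,w,10): cv2.line(c,(i*k,0),(i*k,8 if (x+i)%50 else 20),(255,255,255),1)
    for i in range(0,h,10): cv2.line(c,(0,i*k),(8 if (y+i)%50 else 20,i*k),(255,255,255),1)
    return c
a=crop(t["color"],120,195,130,115,3);b=crop(s["color"],140,280,200,180,3)[:, :]
c=np.zeros((540,1000,3),np.uint8);c[:345,:390]=a;c[:540,400:1000]=b
cv2.imwrite("pics/c3.png",cv2.cvtColor(c,4)[:,:800+170][:, :800] if 0 else cv2.cvtColor(cv2.resize(c,(800,432)),4))
E
```

```text
rim [ 437.1 -227.8  172.7] [0.1 0.1]
rim [ 435.9 -281.4  172.5] [0. 0.]
rim [ 507.4 -286.2  171.3] [1.1 1.1]
rim [ 508.3 -228.5  183.2] [0.7 0.7]
rim centre [ 472.2 -256.   174.9]
base [[ 563.5 -165.7   15. ]
 [ 550.7 -401.9   15. ]
 [ 422.1 -396.    15. ]
 [ 435.3 -157.5   15. ]]
rail yaw [np.float64(-3.1019818523931213), np.float64(-3.172571827624218)] ctr [ 492.9 -280.3   15. ]
bar yaw -2.8674460474536914 [ 11.  219.7   0. ]
coaster ((306.5401916503906, 280.09783935546875), (44.83898162841797, 45.56923294067383), 8.65023422241211) [463.8  11.1   6. ]
coaster ((349.834228515625, 304.7626953125), (37.019630432128906, 49.8554801940918), 90.88616180419922) [459.8  11.9   6. ]
chest 0.7 [[133, 204], [126, 300], [238, 302], [238, 206]]
chest 0.69 [[325, 300], [328, 315], [346, 323], [368, 318], [375, 307], [367, 291], [352, 286], [333, 290]]
lid_handle 0.91 [[133, 204], [126, 300], [234, 301], [236, 206]]
lid_handle 0.57 [[241, 284], [145, 358], [151, 370], [235, 436], [327, 343], [321, 330]]
```

View pics/c3.png

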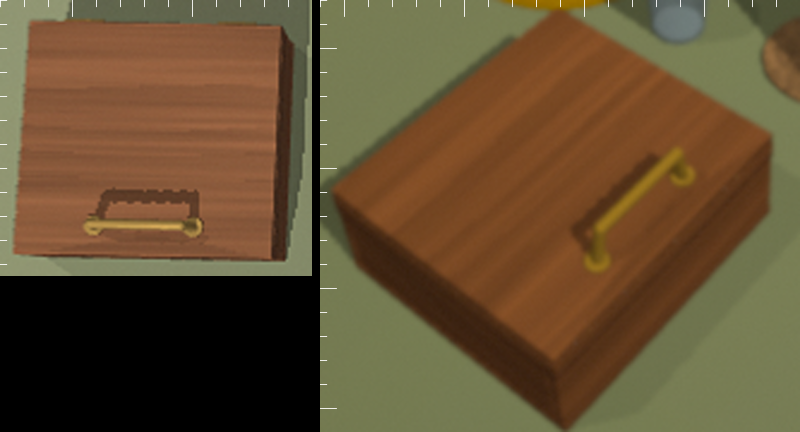

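The chest crop shows the handle ends at about (157,289) and (203,289) in the top view, and (256,376) and (290,344) in the side view. The lid's top corners are clear too.

```bash
python3 - <<'E'
from h import *
np.set_printoptions(precision=1,suppress=True)
t=snap("top");s=snap("side")
for a,b in(((156.7,289.2),(255.8,375.8)),((203.3,289.2),(290,344.2))):
    print(tri(ray(t,*a),ray(s,*b)))
q=[(30,22),(280,27),(270,258),(15,252)]
C=np.array([onz(t,120+u/2.4,195+v/2.4,106) for u,v in q]);print(C,C.mean(0))
print("side corners",[onz(s,140+(u-320)/2.4,280+v/2.4,106) for u,v in((562,10),(772,136),(556,362),(334,188))])
for a,b in zip(C,C[[1,2,3,0]]): d=b-a;print(np.degrees(np.arctan2(d[1],d[0])),np.linalg.norm(d))
for n,h in(("tumbler",95),("shaker",75)):
    b=arm.look_for(t,n)[0]["box"];print(n,onz(t,(b[0]+b[2])/2,(b[1]+b[3])/2,h))
for u,v in((411,340),(473,335)): print(onz(t,u,v,115))
E
```

```text
(array([437.6, 362.1, 143.9]), [np.float64(0.010960492335141745), np.float64(0.01096049233518662)])
(array([439.5, 258.2, 123.9]), [np.float64(2.733791494232003), np.float64(2.733791494231918)])
[[650.7 438.8 106. ]
 [642.2 181.3 106. ]
 [405.1 189.5 106. ]
 [415.  445.  106. ]] [528.3 313.6 106. ]
side corners [array([635.3, 180.7, 106. ]), array([402.1, 189.5, 106. ]), array([409. , 445.6, 106. ]), array([648.8, 435.8, 106. ])]
-91.87949638026761 257.57139353955955
178.03894616184726 237.21797105984885
87.79572939601661 255.7091259300064
-1.5079988641701798 235.77323810163128
tumbler [603.3  55.1  95. ]
shaker [599.5 -40.   75. ]
[ 310.9 -236.4  115. ]
[ 320.9 -383.8  115. ]
```

```bash
python3 -m pendant '{"offset":[[2,5.5,2],[2,5.5,2],[2.5,5.5,2],[3,5.5,1],[3,5.5,0],[3,5.5,0],[4,4.6,0],[4,0,0]],"rot":[[0,0,-0.05],[0,0,-0.05],[0,0,-0.05],[0,0,-0.05],[0,0,-0.05],[0,0,-0.05],[0,0,-0.05],[0,0,-0.05]]}' 8.7 20
```

```text
clock: 2.7
ee_pos: [471.1, -255.6, 297.5]
ee_rot: [-180.0, 0.2, 177.7]
ft_force: [0.5, -1.0, 1.0]
opening: 0.994
grip_force: 0.0
```

```bash
python3 -m pendant '{"offset":[[0,0,-3],[0,0,-3],[0,0,-2],[0,0,-2],[0,0,-2],[0,0,-2],[0,0,-1.6],[0,0,0]],"rot":[[0,0,-0.01],[0,0,0],[0,0,0],[0,0,0],[0,0,0],[0,0,0],[0,0,0],[0,0,0]]}' 8.7 20
python3 - <<'E'
from h import *
p=snap("side");q=snap("top")
a=cv2.resize(p["color"][140:280,330:490],None,fx=3,fy=3);b=cv2.resize(q["color"][230:300,370:480],None,fx=3,fy=3)
c=np.zeros((420,800,3),np.uint8);c[:420,:480]=a;c[:210,480:800]=b[:,:320];cv2.imwrite("pics/g1.png",cv2.cvtColor(c,4))
E
```

```text
clock: 3.7
ee_pos: [469.0, -258.4, 139.1]
ee_rot: [180.0, -0.1, 176.9]
ft_force: [0.2, 0.0, 0.7]
opening: 0.994
grip_force: 0.0
```

View pics/g1.png

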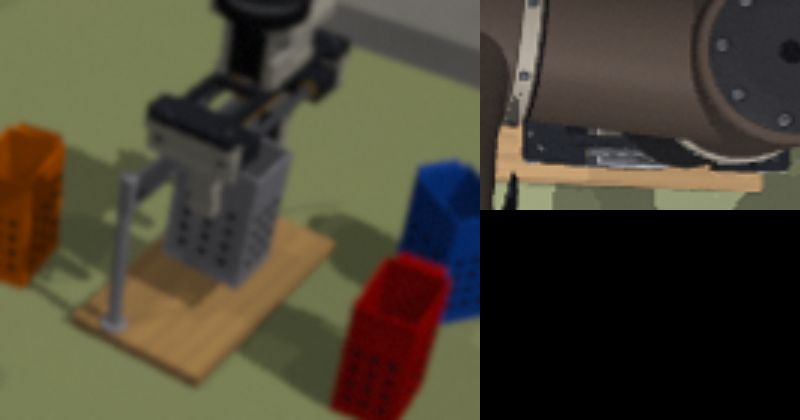

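The side crop shows the +y finger at about (205,190), flat beside the grey caddy's wall, with no contact yet. Closing.

```bash
python3 -m pendant '{"offset":[[0,0,0],[0,0,0],[0,0,0],[0,0,0],[0,0,0],[0,0,0],[0,0,0],[0,0,0]],"rot":[[0,0,0],[0,0,0],[0,0,0],[0,0,0],[0,0,0],[0,0,0],[0,0,0],[0,0,0]]}' 4.5 20
```

```text
clock: 4.8
ee_pos: [469.5, -256.7, 140.2]
ee_rot: [179.9, -0.0, 176.9]
ft_force: [-1.7, 12.0, 6.2]
opening: 0.637
grip_force: 19.9
```

```bash
python3 -m pendant '{"offset":[[0,0.1,0.5],[0,0,1],[0,0,1],[0,0,1],[0,0,1],[0,0,1.5],[0,0,0]],"rot":[[0,0,0],[0,0,0],[0,0,0],[0,0,0],[0,0,0],[0,0,0],[0,0,0]]}' 4.5 20
```

```text
clock: 5.68
ee_pos: [470.4, -258.0, 202.2]
ee_rot: [-179.9, 0.2, 177.0]
ft_force: [-4.2, -0.5, 0.3]
opening: 0.637
grip_force: 20.0
```

```bash
python3 -m pendant '{"offset":[[0,0,2],[0,0,2],[-1,0,2],[-2,0,1],[-2,0,0],[0,0,0]],"rot":[[0,0,0],[0,0,0],[0,0,0],[0,0,0],[0,0,0],[0,0,0]]}'
python3 - <<'E'
from h import *
p=snap("side")
cv2.imwrite("pics/g2.png",cv2.cvtColor(cv2.resize(p["color"][100:280,320:500],None,fx=2.5,fy=2.5),4))
E
```

```text
clock: 6.42
ee_pos: [417.8, -257.4, 270.0]
ee_rot: [180.0, 0.0, 176.9]
ft_force: [1.2, 0.0, -2.1]
opening: 0.639
grip_force: 20.0
```

View pics/g2.png

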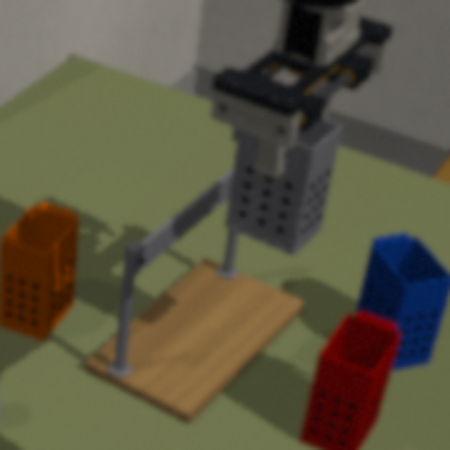

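The caddy hangs free and upright in the gripper, clear of the bar. Next, the coaster.

```bash
python3 -m pendant '{"offset":[[0,2.5,0],[0.2,4.5,0],[0.8,4.5,0],[0.8,4.5,0],[0.8,4.5,0],[0.8,3.5,-1.5],[0.8,2,-3],[0,0.9,-3],[0,0,-3],[0,0,-2.5],[0,0,-1.5],[0,0,0]],"rot":[[0,0,0],[0,0,0],[0,0,0],[0,0,0],[0,0,0],[0,0,0],[0,0,0],[0,0,0],[0,0,0],[0,0,0],[0,0,0],[0,0,0]]}'
```

```text
clock: 7.98
ee_pos: [460.8, 11.1, 123.7]
ee_rot: [-179.9, -0.2, 176.9]
ft_force: [0.4, 1.0, -1.5]
opening: 0.636
grip_force: 20.0
```

```bash
python3 -m pendant '{"offset":[[0,0,-1],[0,0,-1],[0,0,-0.5],[0,0,-0.4],[0,0,-0.4],[0,0,-0.2],[0,0,0],[0,0,0]],"rot":[[0,0,0],[0,0,0],[0,0,0],[0,0,0],[0,0,0],[0,0,0],[0,0,0],[0,0,0]]}'
python3 - <<'E'
from h import *
for i in range(3): 
    s=arm.get_state();print(s["ee_pos"],s["ft_force"])
    p=snap("side")
cv2.imwrite("pics/g3.png",cv2.cvtColor(cv2.resize(p["color"][180:360,250:450],None,fx=3,fy=3),4))
E
```

```text
clock: 8.98
ee_pos: [461.8, 11.5, 90.2]
ee_rot: [180.0, 0.0, 177.0]
ft_force: [-0.3, -0.1, -1.8]
opening: 0.639
grip_force: 20.0
[461.82617886  11.49404829  90.20068152] [-0.31041758 -0.08446716 -1.84096977]
[461.83372777  11.52202428  90.21208005] [-0.14865094 -0.36545958 -2.52628092]
[461.78740475  11.49799494  90.18811086] [-0.0378884   0.02326905 -1.39458659]
```

View pics/g3.png

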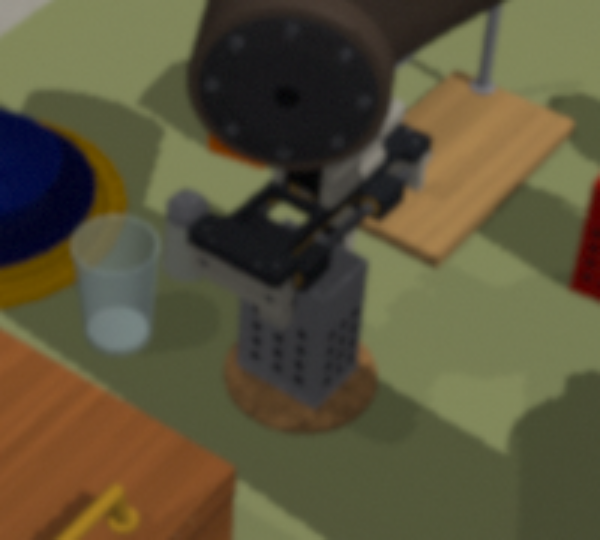

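The caddy hovers a few mm above the coaster and is well centred, with its base at about (305,390). I'll lower it in small steps until it touches.

```bash
python3 -m pendant '{"offset":[[0,0,-0.2],[0,0,-0.2],[0,0,-0.1],[0,0,-0.1],[0,0,0],[0,0,0]],"rot":[[0,0,0],[0,0,0],[0,0,0],[0,0,0],[0,0,0],[0,0,0]]}'
```

```text
clock: 9.88
ee_pos: [461.8, 11.5, 85.5]
ee_rot: [-180.0, 0.0, 177.0]
ft_force: [-8.1, 2.4, 19.0]
opening: 0.64
grip_force: 20.0
```

```bash
python3 -m pendant '{"offset":[[0,0,0.1],[0,0,0],[0,0,0]],"rot":[[0,0,0],[0,0,0],[0,0,0]]}'
```

```text
clock: 10.25
ee_pos: [461.9, 11.5, 85.6]
ee_rot: [-180.0, 0.0, 177.0]
ft_force: [-3.7, 1.0, 8.6]
opening: 0.638
grip_force: 20.0
```

```bash
python3 -m pendant '{"offset":[[0,0,0.07],[0,0,0]],"rot":[[0,0,0],[0,0,0]]}' && python3 -m pendant '{"offset":[[0,0,0],[0,0,0],[0,0,0],[0,0,0],[0,0,0],[0,0,0]],"rot":[[0,0,0],[0,0,0],[0,0,0],[0,0,0],[0,0,0],[0,0,0]]}' 8.7 && python3 -m pendant '{"offset":[[0,0,1],[0,0,2],[0,0,3],[0,0,4],[0,0,4],[0,0,2]],"rot":[[0,0,0],[0,0,0],[0,0,0],[0,0,0],[0,0,0],[0,0,0]]}'
```

```text
clock: 10.5
ee_pos: [461.7, 11.5, 85.6]
ee_rot: [-180.0, -0.0, 176.9]
ft_force: [0.4, 0.7, -1.4]
opening: 0.642
grip_force: 20.0
clock: 11.25
ee_pos: [461.7, 11.5, 85.8]
ee_rot: [-180.0, 0.0, 177.0]
ft_force: [-0.1, -0.5, -0.8]
opening: 0.989
grip_force: 0.0
clock: 12.0
ee_pos: [462.4, 11.6, 248.9]
ee_rot: [179.9, 0.2, 177.0]
ft_force: [0.2, 0.3, -1.8]
opening: 0.989
grip_force: 0.0
```

```bash
python3 - <<'E'
from h import *
np.set_printoptions(precision=1,suppress=True)
print(arm.get_state()["joints"])
t=snap("top");s=snap("side")
# model check: handle bar ends for chest yaw -2 about centre
c=np.array([526.5,313.5]);y=np.radians(-2)
R=np.array([[np.cos(y),-np.sin(y)],[np.sin(y),np.cos(y)]])
for e in(49,0,-49):
    X=np.r_[c+R@[-90,e],141];print(X,proj(t,X),proj(s,X))
cv2.imwrite("pics/g4.png",cv2.cvtColor(np.hstack([cv2.resize(t["color"][200:320,120:340],None,fx=2,fy=2),np.pad(cv2.resize(s["color"][210:380,270:440],None,fx=1.4,fy=1.4)[:238],((0,2),(0,0),(0,0)))]),4))
E
```

```text
[  26.    -1.   -23.     0.   -67.8 -119. ]
[438.3 365.6 141. ] [155.6 289. ] [254.3 377.9]
[436.6 316.6 141. ] [176.4 289.4] [272.8 360. ]
[434.8 267.7 141. ] [197.2 289.9] [290.2 343. ]
```

View pics/g4.png

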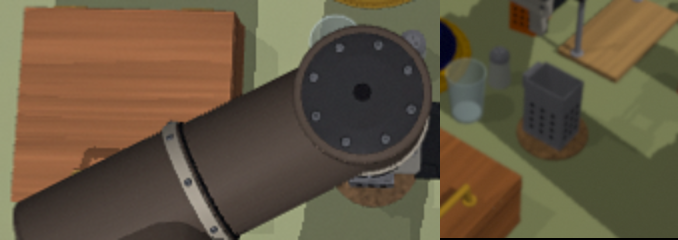

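The caddy stands upright and alone on the coaster, at about (553,105) in the side crop. Now I turn the tool by 91° and go above the handle.

```bash
python3 -m pendant '{"offset":[[0,2,0],[0,3.5,0],[0,3.5,0],[-0.5,3.5,0],[-0.5,3.5,0],[-0.5,3.5,0],[-0.5,3.5,0],[-0.5,3.5,0],[0,3.5,0],[0,0,0],[0,0,0]],"rot":[[0,0,0.176],[0,0,0.176],[0,0,0.176],[0,0,0.176],[0,0,0.176],[0,0,0.176],[0,0,0.176],[0,0,0.176],[0,0,0.18],[0,0,0],[0,0,0]]}' 8.7
```

```text
clock: 13.48
ee_pos: [436.3, 310.9, 245.1]
ee_rot: [179.9, -0.1, -92.1]
ft_force: [0.1, -0.3, 0.1]
opening: 0.989
grip_force: 0.0
```

```bash
python3 -m pendant '{"offset":[[0,0,-2],[0,0,-3],[0,0,-3],[0,0,-2],[0,0,-1],[0,0,-1],[0,0,0]],"rot":[[0,0,0],[0,0,0],[0,0,0],[0,0,0],[0,0,0],[0,0,0],[0,0,0]]}' 8.7 && python3 -m pendant '{"offset":[[0,0,0],[0,0,0],[0,0,0],[0,0,0],[0,0,0],[0,0,0],[0,0,0],[0,0,0],[0,0,0],[0,0,0],[0,0,0],[0,0,0]],"rot":[[0,0,0],[0,0,0],[0,0,0],[0,0,0],[0,0,0],[0,0,0],[0,0,0],[0,0,0],[0,0,0],[0,0,0],[0,0,0],[0,0,0]]}' 0.4 15
python3 - <<'E'
from h import *
p=snap("side")
cv2.imwrite("pics/g5.png",cv2.cvtColor(cv2.resize(p["color"][250:430,180:380],None,fx=3,fy=3),4))
E
```

```text
clock: 14.35
ee_pos: [436.6, 311.1, 125.5]
ee_rot: [180.0, -0.0, -92.1]
ft_force: [0.2, -0.6, 0.6]
opening: 0.992
grip_force: 0.0
clock: 15.85
ee_pos: [437.2, 311.5, 125.8]
ee_rot: [-180.0, 0.0, -92.1]
ft_force: [4.6, -0.7, -2.6]
opening: 0.106
grip_force: 15.0
```

View pics/g5.png

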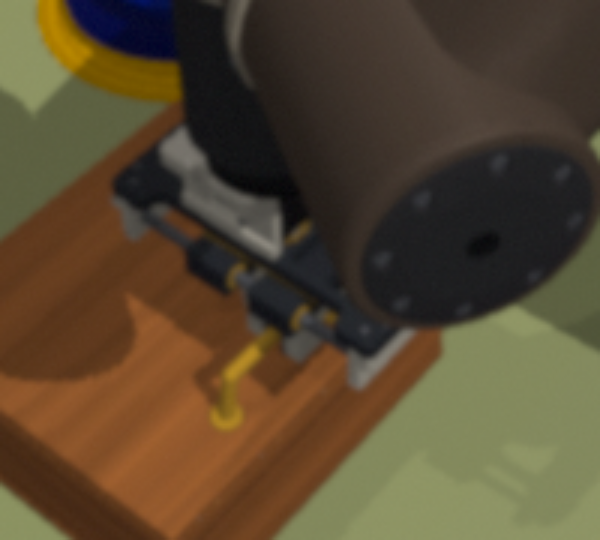

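The fingers are closed on the handle bar at about (265,345) with a 9 mm opening. I'll compute the arc.

```bash
python3 - <<'E'
import numpy as np
def P(th):
    t=np.radians(th);f=t/2;d=15.6
    x=-210*np.cos(t)+61*np.sin(t)-d*np.sin(f);z=210*np.sin(t)+61*np.cos(t)-d*np.cos(f)
    return np.array([x,-.035*x,z])/10
for a in range(0,62,5): print(a,np.round(P(a+5)-P(a),2), np.round((P(a)-P(0))*10,1))
E
```

```text
0 [ 0.54 -0.02  1.81] [0. 0. 0.]
5 [ 0.7  -0.02  1.75] [ 5.4 -0.2 18.1]
10 [ 0.85 -0.03  1.68] [12.4 -0.4 35.6]
15 [ 0.99 -0.03  1.6 ] [20.9 -0.7 52.4]
20 [ 1.13 -0.04  1.5 ] [30.8 -1.1 68.4]
25 [ 1.25 -0.04  1.4 ] [42.1 -1.5 83.4]
30 [ 1.37 -0.05  1.28] [54.6 -1.9 97.4]
35 [ 1.47 -0.05  1.15] [ 68.3  -2.4 110.1]
40 [ 1.57 -0.05  1.02] [ 83.   -2.9 121.7]
45 [ 1.65 -0.06  0.87] [ 98.7  -3.5 131.8]
50 [ 1.72 -0.06  0.72] [115.2  -4.  140.5]
55 [ 1.77 -0.06  0.57] [132.3  -4.6 147.8]
60 [ 1.81 -0.06  0.41] [150.   -5.3 153.5]
```

```bash
python3 -m pendant '{"offset":[[0.25,0,0.9],[0.29,-0.02,0.91],[0.33,0,0.88],[0.37,-0.02,0.87],[0.41,-0.02,0.85],[0.44,-0.02,0.83],[0,0,0]],"rot":[[0.001,0.022,0],[0.001,0.022,0],[0.001,0.022,0],[0.001,0.022,0],[0.001,0.022,0],[0.001,0.022,0],[0,0,0]]}' 0.4 25
```

```text
clock: 16.77
ee_pos: [457.5, 310.8, 177.6]
ee_rot: [172.4, 0.1, -92.1]
ft_force: [1.3, 1.1, -4.5]
opening: 0.1
grip_force: 25.0
```

```bash
python3 -m pendant '{"offset":[[0.48,-0.02,0.81],[0.51,-0.01,0.79],[0.55,-0.02,0.76],[0.58,-0.02,0.74],[0.61,-0.02,0.71],[0.64,-0.02,0.69],[0.67,-0.02,0.65],[0.7,-0.03,0.63],[0.72,-0.02,0.59],[0.75,-0.03,0.56],[0,0,0]],"rot":[[0.001,0.022,0],[0.001,0.022,0],[0.001,0.022,0],[0.001,0.022,0],[0.001,0.022,0],[0.001,0.022,0],[0.001,0.022,0],[0.001,0.022,0],[0.001,0.022,0],[0.001,0.022,0],[0,0,0]]}'
```

```text
clock: 18.15
ee_pos: [518.4, 308.8, 247.4]
ee_rot: [159.7, 0.2, -92.1]
ft_force: [-5.2, 0.4, 2.0]
opening: 0.105
grip_force: 25.0
```

```bash
python3 -m pendant '{"offset":[[0.77,-0.02,0.53],[0.8,-0.03,0.49],[0.81,-0.03,0.46],[0.84,-0.03,0.41],[0.85,-0.03,0.38],[0.87,-0.03,0.34],[0.88,-0.03,0.3],[0.7,-0.02,0.2],[0.2,-0.01,0.07],[0,0,0],[0,0,0]],"rot":[[0.001,0.022,0],[0.001,0.022,0],[0.001,0.022,0],[0.001,0.022,0],[0.001,0.022,0],[0.001,0.022,0],[0.001,0.022,0],[0.001,0.018,0],[0,0.004,0],[0,0,0],[0,0,0]]}'
python3 - <<'E'
from h import *
p=snap("side");q=snap("top")
a=cv2.resize(p["color"][100:460,100:500],None,fx=1.4,fy=1.4)
cv2.imwrite("pics/g6.png",cv2.cvtColor(a,4))
print(arm.get_state())
E
```

```text
clock: 19.52
ee_pos: [585.6, 306.6, 280.5]
ee_rot: [149.7, 0.3, -92.1]
ft_force: [-3.6, 1.0, 8.6]
opening: 0.104
grip_force: 25.0
{'clock': 19.625, 'joints': array([  33.63654485,   35.66144721,   33.28975661,  -18.70107354,
       -111.79930297,  -38.8828725 ]), 'joint_vel': array([-0.02219696, -0.07099766, -0.0421152 ,  0.05690245,  0.06100656,
       -0.04811153]), 'joint_efforts': array([-1.67993926e+00, -7.29290485e+01,  2.87535989e+01,  6.71544492e+00,
        6.13406617e-01, -2.38820276e-02]), 'ee_pos': array([585.59077063, 306.57192709, 280.57517749]), 'ee_rot': array([149.69579129,   0.26588613, -92.06335414]), 'ft_force': array([-3.24321486,  1.34670795,  7.97673996]), 'ft_torque': array([ 0.26141705,  1.04720812, -0.18595799]), 'grip_force': 25.000591278076172, 'opening': 0.10482310064175149}
```

View pics/g6.png

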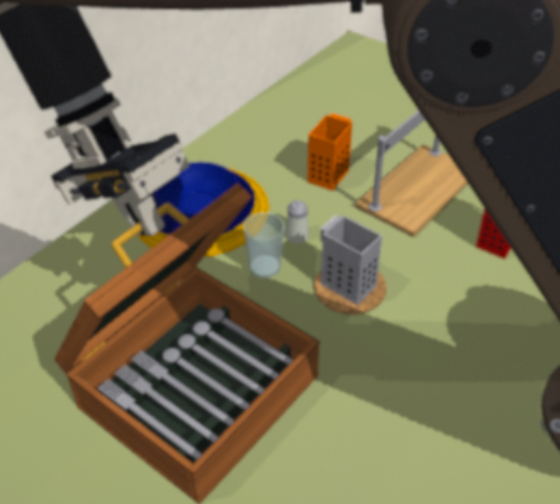

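The lid is held open, with the bar geometry giving about 60°. The caddy stands upright on the coaster and the bystanders haven't moved. The forces are small and the arm is still, so I'm handing in.

```bash
python3 -m pendant '{"offset":[[0,0,0],[0,0,0],[0,0,0]],"rot":[[0,0,0],[0,0,0],[0,0,0]]}'; python3 -c "from workcell import arm; print(arm.sign_off())"
```

```text
clock: 20.0
ee_pos: [585.5, 306.6, 280.6]
ee_rot: [149.7, 0.3, -92.1]
ft_force: [-3.3, 0.6, 6.8]
opening: 0.105
grip_force: 25.0
the job is handed in; nothing more can be done
None
```

The job is handed in at 20 s on the clock: the caddy stands upright and released on the cork coaster, and the arm is holding the chest lid still at about 60°, worked out from the arm's pose.

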